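# Turn the slide leaf over in the album

## Task

Turn the half-raised leaf of the slide album over its ring spine and press it down flat on the opposite page, pushing it with the fingertips only. Do not pinch the leaf, do not fling it over, leave the album where it lies, do not lift it, and do not disturb the camera, lens, loupe and film can around it. Finish clear of everything.

Things in the scene. Friction and masses are not known exactly. Their poses are not given: they have to be found in the camera images.
- album: Open ring album of mounted photographic slides lying loose on the counter, about 1 kg: black cover 220 mm (along its x) by 350 mm (along its y), 6 mm thick, with a block of pages on each side whose top is 22.5 mm above the counter. Origin: centre of the underside, on the counter. x runs along the ring spine, y across it: at the start the leaf is on the -y side and must end on the +y side; z up.
- spine_mid (a point): Middle of the hinge axis of the leaf, on the album, 26 mm above the counter; the axis runs along the album's x. Three steel rings of 15 mm radius encircle the axis (at the middle and 70 mm to each side).
- leaf (a joint): Angle of the leaf about the spine, rad: 0 = lying flat on the -y page, 1.57 = standing straight up, 3.14 = lying flat on the +y page (both ends are stops). It starts part raised, between about 0.5 and 1.0. The hinge is stiff enough that the leaf stays at whatever angle it is left; about 2 N at the free edge moves it.
- leaf_edge (a point): Middle of the free edge of the leaf, 160 mm from the hinge axis. The leaf is a rigid grey plastic sheet with six white slide mounts, 200 mm along the spine, 160 mm from the hinge axis to the free edge, 6 mm thick in all (3 mm either side of the plane through the hinge axis).
- leaf_back: The half of the leaf's thickness on its back: the face that looks down towards the -y page at the start and up when the leaf has been turned. Full size up to the free edge. Origin on the hinge axis at the middle of the spine; x along the spine, -y from the hinge to the free edge, z from the back to the front face.
- leaf_front: The half of the leaf's thickness on its front: the face that looks up at the start and lies on the +y page once turned; its rim stands 4 mm back from the rim of the back half. Same origin and axes as leaf_back.
- camera: Bystander: loose compact camera, 125 mm wide, 34 mm deep plus a 58 mm lens barrel standing out, 74 mm high, 0.45 kg. Origin under the centre of its body.
- lens: Bystander: loose camera lens standing upright, 62 mm diameter, 62 mm high. Origin under its centre.
- loupe: Bystander: loose black slide loupe standing upright, 48 mm diameter, 46 mm high. Origin under its centre.
- filmcan: Bystander: loose film can standing upright, 34 mm diameter, 51 mm high, grey lid. Origin under its centre.

How it is judged (in metres and radians):
On the way:
1. the leaf stands about upright on its way over (value of joint leaf above 1.35 rad).
At the end, for the whole second after the job is handed in: The leaf lies flat on the +y page (joint above 3.06 rad, within about 5 degrees of fully over) and is at rest; the album lies flat on the counter within 40 mm of its start, and every bystander within 20 mm of its start (value of joint leaf above 3.06 rad and velocity of joint leaf between -0.05 and 0.05 rad/s and linear speed of album below 0.02 m/s and height (world z) of album below 0.006 m and distance of album from where it was at the start of the episode below 0.04 m and distance of each of camera, lens, loupe, filmcan from where it was at the start of the episode below 0.02 m); the robot touches nothing.
It fails at once if the leaf was pinched (fingers pressing on its front and its back at once, more than 1.5 N each) (contact force between the fingers and leaf_front above 1.5 N and contact force between the fingers and leaf_back above 1.5 N).
It fails at once if the leaf was flung (faster than 6 rad/s) (velocity of joint leaf above 6 rad/s).
It fails at once if the album was lifted (more than 15 mm) or shifted (more than 40 mm) (height (world z) of album above 0.015 m or distance of album from where it was at the start of the episode above 0.04 m).
It fails at once if a bystander was moved more than 20 mm or lifted (distance of any of camera, lens, loupe, filmcan from where it was at the start of the episode above 0.02 m).
It also fails if it takes over 50 s, if anything falls off the work surface, if the arm or the gripper's body presses on something with over 40 N, if the wrist force passes 120 N, or if a joint passes its speed limit or range.

## Robot

A 6-joint arm with a two-finger parallel gripper is mounted at the origin on the work surface. World frame = base frame: x ahead of the robot, y to its left, z up, the work surface at z = 0. Lengths are in m, angles in degrees, forces in N, time in s.
With the tool pointing down it reaches from about 0.325 to 0.775 m from the base axis. Payload 5.5 kg.
Tool frame: the origin (TCP) lies at the centre of the arm's flange, where the gripper is bolted on; the fingertips stand 182 mm ahead of it and the grasp point (between the pads) lies 163 mm ahead of it; z points along the fingers, y is the line along which they close (so a half turn about z gives the same grasp; the last joint's range is limited). The gripper opens to 88 mm and grips with 3 to 60 N. Pads are 20 mm wide; open, the fingers measure 115 mm over their backs; the gripper's body (75 mm by 178 mm) begins 61 mm behind the grasp point.
Start: joints at [65.392, 5.22, 70.514, -0, 104.267, -3.249], TCP at [0.219, 0.559, 0.405] pointing down, gripper open.
Joint ranges: [-164.24, 164.24], [-49.07, 125.15], [9.68, 141.18], [-86.29, 266.29], [3.28, 154.24], [-151.56, 151.56]. Speed limits (degrees/s): [147.25, 147.25, 172.46, 180, 180, 180].

## Interface

Orientations are given as [roll, pitch, yaw] about the fixed x, y, z axes, in that order (R = Rz(yaw) Ry(pitch) Rx(roll)).
In Python, from station import r gives the robot as it stands. The module is installed in compiled form; this text tells all that it offers. Calls block until the motion is done:
- r.reach(position, orientation): joint-space move of the TCP to a pose.
- r.servo_line(position, rotation=None, speed=0.15): straight line of the TCP; rotation=None keeps the orientation; speed is the mean speed in m/s.
- r.move_joints(angles): joint-space move.
- r.let_go() and r.grab(squeeze=None): open the fingers fully, or close them until they stop; squeeze is the grip in N (None keeps the last).
- r.wait(seconds).
- r.inverse_kinematics(position, orientation): joint angles nearest the present ones, or None.
- r.sense(): the state.
- r.snapshot(name): name is "scene" or "side" or "wrist"; returns a dict with "frame" (384x512x3 uint8, red, green, blue), "fx", "fy", "cx", "cy" (pixels), "R" (3x3) and "t" (3): a world point X has camera coordinates R X + t. Camera axes: x right, y down, z forward; pixel columns grow to the right and rows downward; lengths in m; the calibration is good to about 2 mm. A picture is of the moment at which its call begins. There is no depth.
A pose or a line that the arm cannot do raises r.IKError and nothing moves.
- r.hand_in(): hands the job in; it is judged then, once.
The state is a dict: "clock": time; "joints": joint angles; "joint_vel": joint speeds; "joint_torque": joint torques, N m; "tcp_pos": TCP position; "orientation": TCP orientation; "contact_force": force on the tool from outside, world axes, zero at the start; "torque": the same for the moment, N m; "opening": finger opening in m; "gripper_force": force on a finger pad.
Only numpy, scipy, OpenCV 4.12 (cv2) and the standard library are available. Lean on these libraries where they do the work, as an engineer would, in place of code of your own. Each camera call takes 0.05 s, during which the arm holds its last target. There are 200 camera calls.

## Working session

There is one attempt and no reset: what is moved stays moved. The work goes in short steps, each a Python script; the robot and the scene stay as the last script left them, time stands still between calls to the robot, and variables do not carry over. Pictures are saved under pics/ and viewed, at most 10 in all, crops included, and the job is handed in when it is done.

```bash
mkdir -p pics; python3 - <<'E'
from station import r
import cv2, pickle
d={}
for n in("scene","side","wrist"):
    s=r.snapshot(n); d[n]=s; cv2.imwrite(f"pics/{n}0.png",s["frame"][:,:,::-1])
pickle.dump(d,open("s0.pkl","wb"))
s=r.sense();print(s["clock"],s["tcp_pos"],s["orientation"],s["opening"])
for n in d: print(n,-d[n]["R"].T@d[n]["t"])
E
```

```text
0.15 [0.21856509 0.55883767 0.40374964] [-1.79912938e+02 -6.06033939e-03  1.58639746e+02] 0.08804822932520216
scene [ 1.07117328 -0.23920597  0.53674291]
side [ 0.36581457 -0.37820406  0.5230344 ]
wrist [0.15605787 0.58331867 0.38403772]
```

View pics/scene0.png

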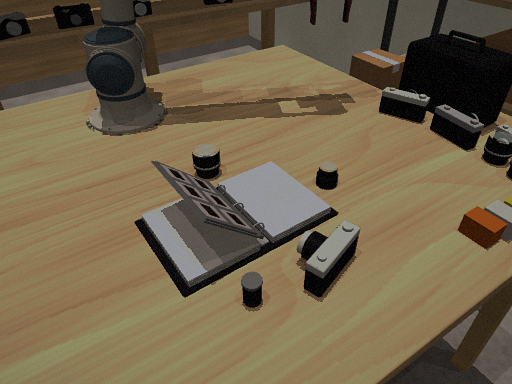

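View pics/side0.png

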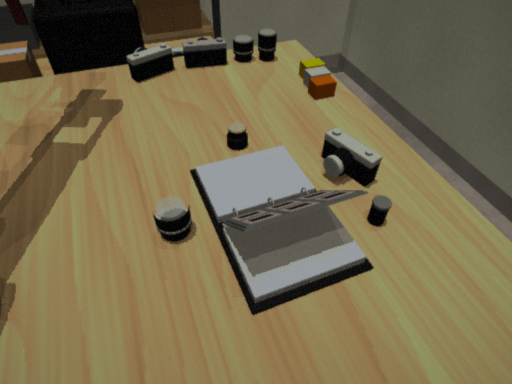

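```bash
cat > h.py <<'E'
import numpy as np
def ray(s,u,v):
    c=-s["R"].T@s["t"]; d=s["R"].T@np.array([(u-s["cx"])/s["fx"],(v-s["cy"])/s["fy"],1]); return c,d/np.linalg.norm(d)
def onz(s,u,v,z):
    c,d=ray(s,u,v); return c+d*(z-c[2])/d[2]
def tri(s1,p1,s2,p2):
    a,d=ray(s1,*p1); b,e=ray(s2,*p2)
    k=np.linalg.lstsq(np.c_[d,-e],b-a,rcond=None)[0]
    P,Q=a+k[0]*d,b+k[1]*e
    return (P+Q)/2,np.linalg.norm(P-Q)
def proj(s,X):
    c=s["R"]@np.asarray(X)+s["t"]; return c[0]/c[2]*s["fx"]+s["cx"],c[1]/c[2]*s["fy"]+s["cy"]
E
python3 - <<'E'
import pickle,cv2,numpy as np
from h import *
d=pickle.load(open("s0.pkl","rb"));A,B=d["scene"],d["side"]
for p in[(137,223),(187,290),(336,213)]: print("scene",p,onz(A,*p,.004).round(4))
for p in[(254,301),(366,264),(192,176)]: print("side",p,onz(B,*p,.004).round(4))
a=cv2.resize(A["frame"][140:300,125:345],None,fx=3.6,fy=3.6,interpolation=2)
b=cv2.resize(B["frame"][120:310,145:395],None,fx=3.1,fy=3.1,interpolation=2)
cv2.imwrite("pics/a.png",np.clip(a[:,:,::-1]*1.3,0,255));cv2.imwrite("pics/b.png",np.clip(b[:,:,::-1]*1.3,0,255))
E
```

```text
scene (137, 223) [ 0.4682 -0.1354  0.004 ]
scene (187, 290) [ 0.6708 -0.1217  0.004 ]
scene (336, 213) [0.6668 0.2127 0.004 ]
side (254, 301) [ 0.4708 -0.1193  0.004 ]
side (366, 264) [ 0.6722 -0.121   0.004 ]
side (192, 176) [0.4499 0.1915 0.004 ][ WARN:0@0.029] global loadsave.cpp:1063 imwrite_ Unsupported depth image for selected encoder is fallbacked to CV_8U.
```

View pics/a.png

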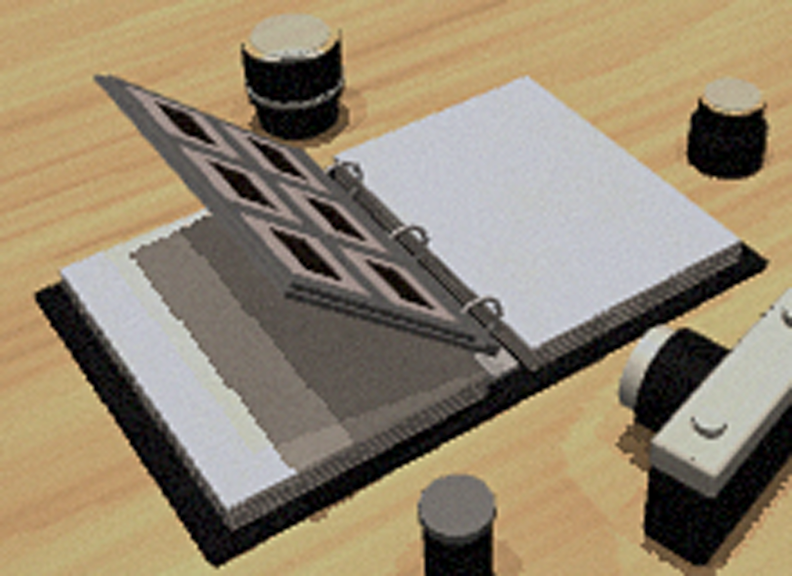

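View pics/b.png

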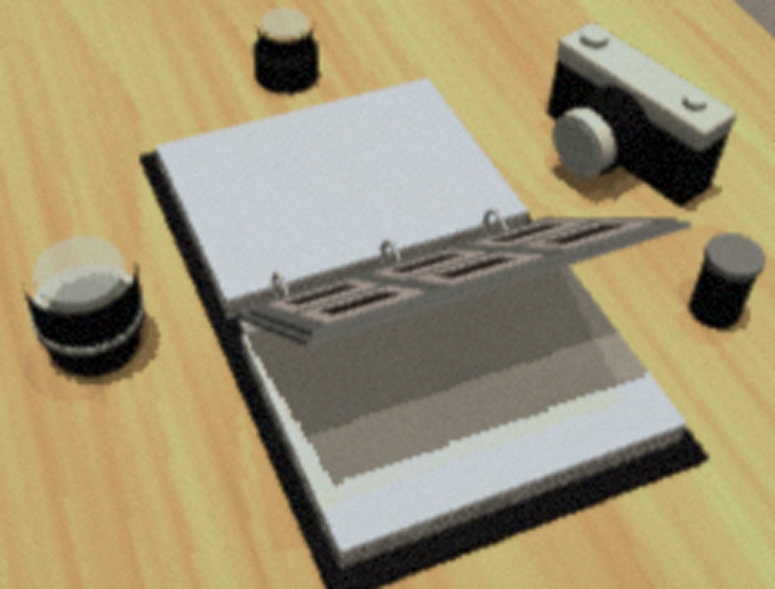

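```bash
python3 - <<'E'
import pickle
from h import *
d=pickle.load(open("s0.pkl","rb"));A,B=d["scene"],d["side"]
for p in[(135.6,222.5),(185.6,297.2),(338,212.8)]: print("scene",p,onz(A,*p,.003).round(4))
for p in[(253,311),(373,267.4),(190.2,170)]: print("side",p,onz(B,*p,.003).round(4))
print("free lo-x",tri(A,(151.7,161.1),B,(243.7,229.7)));print("free hi-x",tri(A,(205.5,220),B,(367.6,191.6)))
sc=lambda x,y:(125+x/3.6,140+y/3.6); sd=lambda x,y:(145+x/3.1,120+y/3.1)
print("rings mid",tri(A,sc(412,232),B,sd(389,250)),"lo",tri(A,sc(347,170),B,sd(280,283)),"hi",tri(A,sc(487,308),B,sd(491,218)))
for n,p,q,z in[("lens",sc(292,38),sd(85,265),.062),("loupe",sc(732,98),sd(286,24),.046),("film",sc(456,507),sd(734,258),.051)]: print(n,onz(A,*p,z).round(3),onz(B,*q,z).round(3))
for p in[(555,40),(600,25),(733,122),(715,135)]: print("cam top",onz(B,*sd(*p),.07).round(3))
print("cam lens",tri(A,sc(635,380),B,sd(585,145)))
E
```

```text
scene (135.6, 222.5) [ 0.4641 -0.137   0.003 ]
scene (185.6, 297.2) [ 0.6818 -0.1296  0.003 ]
scene (338, 212.8) [0.6678 0.2173 0.003 ]
side (253, 311) [ 0.4637 -0.1339  0.003 ]
side (373, 267.4) [ 0.6802 -0.1304  0.003 ]
side (190.2, 170) [0.451  0.2121 0.003 ]
free lo-x (array([ 0.46891223, -0.08021653,  0.13313873]), np.float64(0.001465138196206942))
free hi-x (array([ 0.66889263, -0.07358184,  0.13493327]), np.float64(0.002416216610786181))
rings mid (array([0.56455699, 0.04562964, 0.03376098]), np.float64(0.0012807916913090708)) lo (array([0.49541595, 0.04335823, 0.03291608]), np.float64(0.0011821538594566148)) hi (array([0.63467668, 0.0493582 , 0.03177106]), np.float64(0.0014720849118908443))
lens [0.393 0.064 0.062] [0.391 0.067 0.062]
loupe [0.579 0.264 0.046] [0.575 0.266 0.046]
film [ 0.746 -0.041  0.051] [ 0.742 -0.043  0.051]
cam top [0.729 0.156 0.07 ]
cam top [0.767 0.161 0.07 ]
cam top [0.794 0.042 0.07 ]
cam top [0.776 0.036 0.07 ]
cam lens (array([0.71880881, 0.08161384, 0.0366041 ]), np.float64(0.006941868457237651))
```

```bash
cat > plan.py <<'E'
import numpy as np
from scipy.spatial.transform import Rotation as Ro
H=np.array([.566,.041,.026]); W=Ro.from_euler('z',2.,degrees=True).as_matrix()
def pose(th,back=0.,up=0.):
    """TCP pose with the finger side (th<90) or tip (th>90) on the leaf back at angle th (rad)"""
    ph=max(0,np.pi/2-th)*.6
    a=np.array([0,np.sin(ph),-np.cos(ph)]); n=np.array([0,np.cos(ph),np.sin(ph)])
    s,c=np.sin(th),np.cos(th)
    rad=.16 if th<np.pi/2 else .125
    P=np.array([0,-rad*c-.003*s,rad*s-.003*c])
    T=P-(.010+back)*n+(.035*a if th<np.pi/2 else 0)
    R=W@np.c_[n,[1,0,0],a]
    return H+W@(T-.182*a)+[0,0,up], Ro.from_matrix(R).as_euler('xyz',degrees=True)
E
python3 - <<'E'
from station import r
from plan import *
for th in(.70,1.1,1.56,2.2,3.14):
    p,o=pose(th);q=r.inverse_kinematics(p,o);print(th,p.round(3),o.round(1),None if q is None else np.round(q))
E
```

```text
0.7 [ 0.573 -0.165  0.249] [180.  -29.9  92. ] [-26.  12.  82.  27. 101. -27.]
1.1 [ 0.57  -0.085  0.306] [-180.   -16.2   92. ] [-16.   3.  83.  16.  98. -17.]
1.56 [0.567 0.025 0.333] [-180.    -0.4   92. ] [-1.  0. 83.  0. 97. -3.]
2.2 [0.564 0.102 0.311] [-180.    0.   92.] [ 7.  1. 84.  0. 95.  5.]
3.14 [0.562 0.156 0.211] [-180.    0.   92.] [12.  5. 90.  0. 85. 10.]
```

```bash
python3 - <<'E'
from station import r
from plan import *
import cv2,time
r.grab()
p,o=pose(.70,.06,.16); r.reach(p,o)
p,o=pose(.70,.06); r.servo_line(p,o)
f0=np.array(r.sense()["contact_force"])
for th in(.70,.8,.9,1.0,1.1):
    p,o=pose(th); r.servo_line(p,o,speed=.07)
    s=r.sense();print(th,s["clock"],(np.array(s["contact_force"])-f0).round(1))
a=[r.snapshot(n)["frame"][:,:,::-1][90:350] for n in("scene","side")]
cv2.imwrite("pics/c.png",np.vstack(a))
E
```

```text
0.7 6.4667 [ 0.8 -0.4 -0.2]
0.8 6.9667 [ 2.1  0.2 -0.8]
0.9 7.4667 [ 0.4 -0.9 -0.1]
1.0 7.9667 [ 0.9 -0.2 -0.3]
1.1 8.4667 [ 0.5  0.2 -0.1]
```

View pics/c.png

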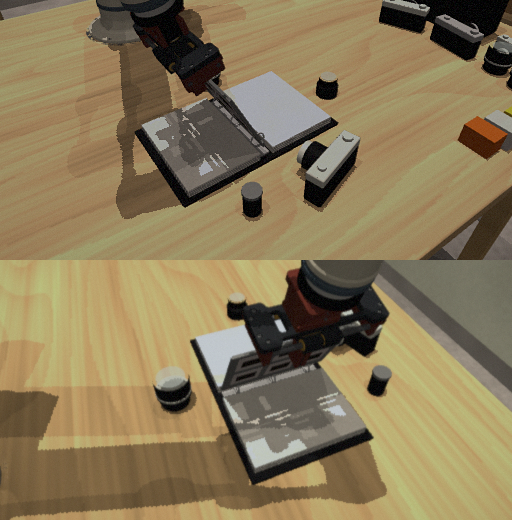

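The leaf has risen with the fingers on its back (free edge near (215,85) in the scene view), and the album and bystanders haven't moved. I'll continue over.

```bash
python3 - <<'E'
from station import r
from plan import *
import cv2
def go(th,**k):
    p,o=pose(th,**k); r.servo_line(p,o,speed=.07)
    s=r.sense();print(round(th,2),round(s["clock"],1),np.round(s["contact_force"],1))
for th in(1.22,1.34,1.46,1.57,1.7,1.85,2.0): go(th)
a=[r.snapshot(n)["frame"][:,:,::-1][90:350] for n in("scene","side")]
cv2.imwrite("pics/d.png",np.vstack(a))
E
```

```text
1.22 9.1 [-0.1 -0.3 -0.4]
1.34 9.7 [ 0.4 -0.5  0.5]
1.46 10.3 [-0.3  0.3  0.1]
1.57 10.8 [ 1.   0.4 -1.2]
1.7 11.2 [-0.3 -0.2 -0.1]
1.85 11.6 [ 1.2 -0.3 -0.1]
2.0 12.1 [-0.7  0.1  0.7]
```

View pics/d.png

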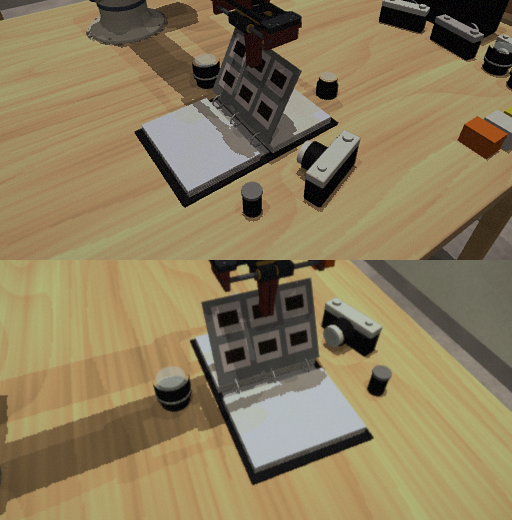

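The leaf is past upright, with the fingertip on its back at about (255,65) in the scene view. The album hasn't moved. Next: finish the turn, press and retreat.

```bash
python3 - <<'E'
from station import r
from plan import *
import cv2
def go(th,up=0,v=.07):
    p,o=pose(th,up=up); r.servo_line(p,o,speed=v)
    s=r.sense();print(round(th,2),round(s["clock"],1),np.round(s["contact_force"],1));return s["contact_force"][2]
for th in(2.15,2.3,2.45,2.6,2.75,2.9,3.05): go(th,v=.06)
for u in(0,-.001,-.002,-.003,-.004,-.005,-.006):
    if go(3.14,u,.02)>6: break
r.wait(.3); print(np.round(r.sense()["contact_force"],1))
go(3.14,.12,.1)
a=[r.snapshot(n)["frame"][:,:,::-1][90:350] for n in("scene","side")]
cv2.imwrite("pics/e.png",np.vstack(a))
E
```

```text
2.15 12.6 [ 0.6  0.4 -0.1]
2.3 13.1 [-0.4 -0.8  0.7]
2.45 13.5 [ 0.2 -0.2  1. ]
2.6 14.0 [-0.3  0.1 -0.8]
2.75 14.4 [0.2 0.1 1. ]
2.9 14.9 [ 0.   1.2 -0. ]
3.05 15.4 [ 1.  -0.3 -0. ]
3.14 16.1 [-0.9 -0.8  1.6]
3.14 16.3 [-1.9 -0.6  7. ]
[-2.6 -0.2  6.9]
3.14 18.0 [-0.5 -1.2 -0. ]
```

View pics/e.png

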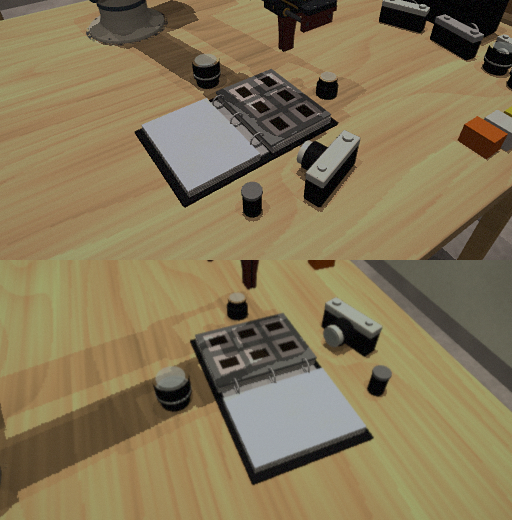

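The leaf lies flat on the +y page (scene about (270,110)). The press met firm contact at the expected height, and the fingers are now well clear.

```bash
python3 -c "
from station import r
print(r.hand_in())"
```

```text
the job is handed in; nothing more can be done
None
```

The leaf was pushed over its spine with the closed fingertips and pressed flat on the +y page; the last picture shows the album and bystanders in place and the arm clear, and the job is handed in (no verdict was returned).

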